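Brush out the sample cup, slide the fixture plate out to the pointer and hold it

TASK

Take the brush from its pot, brush out the cup on the fixture plate with two full up-and-down strokes (each down to the cup's floor and back up to about its rim), and stand the brush back in its pot. Then slide the plate straight out over the light panel, flat on its riser and never lifted or tipped, until its outer end is in line with the pointer's tip; it would now tip over if left alone, so finish while still holding the plate level there with the gripper - do not let go. The plate stays where it is until the brush is back, and the other things on the bench are left alone.

Things in the scene. Friction and masses are not known exactly. Their poses are not given: they have to be found in the camera images.
- riser: fixed dark steel riser block, 130 (its x) x 200 (its y) x 50 mm high, origin at the centre of its underside on the bench; its -y direction is OUTWARD, where from its -y edge (y = -100 mm) a low light panel, 20 mm high, 120 x 160 mm, black with a white top, lies on the bench; its x and y axes are level, z up
- plate: loose aluminium fixture plate, 100 (its x) x 220 (its y) x 10 mm thick, 0.5 to 0.85 kg, lying on the riser about parallel to it; origin at the centre of its underside; its -y end is the outer end. It carries, fixed, a steel cup near its outer end and an upright grip bar near its inner end; centre of mass about 102 mm from its outer end. At the start it overhangs the riser's outer edge by 5 to 30 mm; at the pointer it overhangs by 122 to 150 mm
- plate_end (a point): middle of the plate's outer (-y) end face, half-way up its 10 mm thickness, axes as the plate's
- plate_bar (a point): centre of the upright grip bar on the plate, 80 mm from the plate's centre towards the inner end (+y); point 25 mm above the plate's top, axes as the plate's. The bar is 60 mm long across the plate (x), 14 mm thick along the slide (y), and rises 45 mm above the plate's top
- cup_floor (a point): centre of the inner floor of the steel cup fixed on the plate, 55 mm from the plate's centre towards the outer end, 15 mm above the plate's underside; the cup is round, open at the top, 62 mm inner and 72 mm outer diameter, inner depth 60 mm
- pointer_tip (a point): tip of the mark: a flat steel finger, 4 mm wide, on a small fixed steel stand (base 50 x 50 mm, post with a ball on top, 100 mm high) that stands beside the light panel; the finger points across the plate's path, at the plate's height, 8 to 18 mm clear of the plate's side edge; axes as the riser's, so the tip's y tells how far out the plate's end must come
- pointer: the pointer's fixed stand; origin at the centre of its underside on the bench, the tip 41 mm away
- brush: loose brush, 60 g, standing upright in its pot; origin at the foot of the bristles
- brush_grip (a point): grip point on the brush's round wooden handle (14 mm diameter), 130 mm above the bristle foot; the handle runs from 90 to 170 mm above the foot
- brush_tip (a point): foot of the brush: bottom centre of the stiff round bristle head, 22 mm diameter and 55 mm long; between head and handle a thin 8 mm neck; z runs up the brush
- pot_floor (a point): centre of the inner floor, 6 mm above the bench, of the fixed round grey brush pot: 36 mm inner and 44 mm outer diameter, rim 70 mm above the bench, foot disc 68 mm diameter
- bottle: bystander: white bottle, 56 mm diameter, 140 mm high, origin under its centre
- dish: bystander: shallow glass dish, 68 mm diameter, 16 mm high, origin under its centre
- gauge_block: bystander: steel block 35 x 60 x 30 mm, origin under its centre
- screwdriver: bystander: screwdriver, 160 mm long, lying on the bench
- beaker: bystander: steel beaker, 70 mm diameter, 90 mm high, origin under its centre
- weight: bystander: knobbed steel weight, 44 mm diameter, 55 mm high, origin under its centre
Not all that is in view belongs to the job. What is shaped like the plate but orange is not meant.

How it is judged:
By the outcome, as a careful person would: the job done as asked, in the order asked, and still so for the second after the job is handed in, while the arm keeps its last pose, push and grip.
It also fails if it takes over 61 s, if anything falls off the work surface, if the arm or the gripper's body presses on something with over 40 N, if the wrist force passes 120 N, or if a joint passes its speed limit or range.

ROBOT

A 6-joint arm with a two-finger parallel gripper is mounted at the origin on the work surface. World frame = base frame: x ahead of the robot, y to its left, z up, the work surface at z = 0. Lengths are in m, angles in rad, forces in N, time in s.
With the tool pointing down it reaches from about 0.25 to 0.775 m from the base axis. Payload 8.9 kg.
Tool frame: the origin (TCP) lies midway between the tips of the shut fingers; the grasp point (between the pads) lies 19 mm behind it; z points along the fingers, y is the direction in which the jaws open and shut (so a half turn about z gives the same grasp; the last joint's range is limited). The gripper opens to 85 mm and grips with 20 to 120 N. Pads are 22 mm wide; open, the fingers measure 114 mm over their backs; the gripper's body (76 mm by 85 mm) begins 54 mm behind the grasp point. The pads swing forward as they close: fully open they stand 13 mm farther back than shut.
Start: joints at [0.994, 0.291, -0.153, 1.127, 0, 1.431], TCP at [0.223, 0.475, 0.231] pointing down, gripper open.
Joint ranges: [-2.52, 2.52], [-0.91, 1.74], [-1.3, 1.37], [-1.96, 2.02], [-1.52, 1.47], [-3.14, 3.14]. Speed limits (rad/s): [2.22, 2.22, 2.79, 3.14, 3.14, 3.14].

INTERFACE

Orientations are given as a unit quaternion [x, y, z, w].
In Python, from rig import arm gives the robot as it stands. The module is installed in compiled form; this text tells all that it offers.
- The arm moves only by the shell command python3 -m inch 'ROWS'. ROWS is JSON, a list of rows, each a list of 7 numbers: the turn, a rotation vector about the world's x, y, z in units of 90 degrees (1.0 is 90 degrees), then the shift along the world's x, y, z in units of 0.4 m (1.0 is 0.4 m), then the opening, from -1 (shut) to 1 (fully open). In form: [[ax, ay, az, x, y, z, claw], ...]. A call has 1 to 5 rows; each row is the pose to reach, as a shift and turn from the pose commanded when the call began; what a row does not reach only later rows make up. A row lasts 1/8 s, in which the tool goes at most 62.5 mm and 10.7 degrees, less where a joint would pass 70% of its speed; a pose out of reach is approached as far as the arm can. A call with a number of a shift or a turn outside -1 to 1 is refused whole. A call with a gripper value outside its range is refused whole. The fingers move at their own pace and stop on an object; the grip force is fixed at half the most. Time passes only in rows, so rows that repeat a pose let the fingers close. It gives the time, the measured TCP pose, the force and the opening at its end, in the units of the state.
- arm.sense(): the state, without advancing time (a new reading comes with each control period).
- arm.capture(name): name is "scene" or "side" or "wrist"; returns a dict with "img" (420x560x3 uint8, blue, green, red), "mtx" (3x3 intrinsics, pixels), "R" (3x3) and "t" (3): a world point X has camera coordinates R X + t; the wrist camera has in their place "hand_eye" (4x4, takes a point from camera to tool coordinates, whose origin is the TCP and whose axes are the flange's). Camera axes: x right, y down, z forward; pixel columns grow to the right and rows downward; lengths in m; the calibration is good to about 2 mm. The wrist camera is an equidistant fisheye: a pixel r from the principal point sees the ray r / f radians off the axis. A picture is of the moment at which its call begins: read the wrist's pose just before it. There is no depth.
- arm.sign_off(): hands the job in, once; it reports no verdict.
Trained networks look in the newest picture that a camera, given by its name, has taken for a name from the list of things; names that differ only in an ending like _2 or _b are one class to them, and where a whole thing is asked for, a point or a joint stands for the part that bears it (a point fixed in the world has none). Each returns a list of dicts, best first, with "confidence" (0 to 1); they miss things now and then, are a little off and sometimes report something else, mostly with a low value. They report only what shows in the picture. A call takes as long as a camera call. They do not tell look-alikes from the thing itself.
- arm.boxes_of(camera, label): "bbox" ([left, top, width, height] in pixels, round what is visible of it).
The state is a dict: "time": time; "q": joint angles; "joint_velocities": joint speeds; "joint_torque": joint torques, N m; "tool_pos": TCP position; "ee_rot": TCP orientation; "force": force on the tool from outside, world axes, zero at the start; "torque": the same for the moment, N m; "gripper_width": opening from 0.0 (shut) to 1.0 (fully open).
Only numpy, scipy, OpenCV 4.12 (cv2) and the standard library are available. Lean on these libraries where they do the work, as an engineer would, in place of code of your own. Each camera call takes 0.05 s, during which the arm holds its last target. There are 200 camera calls.

## Working session

There is one attempt and no reset: what is moved stays moved. The work goes in short steps, Python scripts to look and compute and a shell command to move; the robot and the scene stay as the last step left them, time stands still between calls to the robot, and variables do not carry over. Pictures are saved under pics/ and viewed, about 8 in all and at most 12, crops included, and the job is handed in when it is done.

```bash
mkdir -p pics; python3 - <<'E'
from rig import arm
import cv2,numpy as np,json
s=arm.sense();print({k:np.round(v,3).tolist() for k,v in s.items()})
for c in("scene","side","wrist"):
    d=arm.capture(c);cv2.imwrite(f"pics/{c}0.png",d["img"])
    print(c,{k:np.round(v,4).tolist() for k,v in d.items() if k!="img"})
    for l in["riser","plate","pointer","brush","pot_floor","plate_bar","cup_floor","bottle","beaker"]:
        print(l,[(np.round(b["bbox"]).tolist(),round(b["confidence"],2)) for b in arm.boxes_of(c,l)][:3])
a=cv2.imread("pics/scene0.png");b=cv2.imread("pics/side0.png")
E
```

```text
{'time': 0.0, 'q': [0.994, 0.291, -0.154, 1.127, -0.0, 1.431], 'joint_velocities': [-0.001, -0.0, 0.0, -0.001, -0.001, 0.001], 'joint_torque': [-0.001, -53.715, 33.137, 0.016, -0.0, 0.0], 'tool_pos': [0.222, 0.475, 0.231], 'ee_rot': [0.217, 0.976, -0.001, -0.0], 'force': [-0.135, -0.093, -1.352], 'torque': [0.048, -0.011, -0.017], 'gripper_width': 1.001}
scene {'mtx': [[485.7292, 0.0, 273.8253], [0.0, 485.7292, 212.0325], [0.0, 0.0, 1.0]], 'R': [[-0.8121, 0.5835, 0.0096], [0.4431, 0.6273, -0.6404], [-0.3797, -0.5158, -0.768]], 't': [0.3878, -0.1283, 1.5163]}
riser [([197.0, 304.0, 25.0, 25.0], 0.68), ([159.0, 193.0, 122.0, 103.0], 0.63)]
plate [([399.0, 242.0, 91.0, 59.0], 0.97), ([194.0, 209.0, 85.0, 80.0], 0.79), ([259.0, 175.0, 80.0, 47.0], 0.67)]
pointer [([142.0, 215.0, 29.0, 31.0], 0.81)]
brush [([366.0, 372.0, 36.0, 44.0], 0.5)]
pot_floor [([336.0, 306.0, 27.0, 36.0], 0.56), ([194.0, 211.0, 85.0, 76.0], 0.24)]
plate_bar [([256.0, 172.0, 80.0, 49.0], 0.83), ([375.0, 287.0, 19.0, 21.0], 0.69), ([196.0, 209.0, 84.0, 80.0], 0.64)]
cup_floor [([193.0, 207.0, 86.0, 78.0], 0.85), ([2
[... 812 characters left out ...]
6.0], 0.93), ([127.0, 162.0, 71.0, 41.0], 0.8), ([286.0, 186.0, 79.0, 64.0], 0.6)]
bottle [([322.0, 136.0, 18.0, 40.0], 0.67)]
beaker [([253.0, 119.0, 20.0, 34.0], 0.77), ([246.0, 155.0, 19.0, 27.0], 0.7)]
wrist {'mtx': [[325.1923, 0.0, 278.1067], [0.0, 325.1923, 206.2672], [0.0, 0.0, 1.0]], 'hand_eye': [[0.0007, -0.9651, -0.2619, 0.0659], [1.0, 0.0004, 0.0013, 0.0004], [-0.0011, -0.2619, 0.9651, -0.1421], [0.0, 0.0, 0.0, 1.0]]}
riser []
plate [([10.0, 303.0, 36.0, 43.0], 0.85)]
pointer []
brush []
pot_floor []
plate_bar [([98.0, 97.0, 118.0, 181.0], 0.66), ([9.0, 305.0, 32.0, 42.0], 0.62)]
cup_floor [([102.0, 95.0, 116.0, 182.0], 0.81), ([10.0, 304.0, 32.0, 41.0], 0.64)]
bottle []
beaker []
```

View pics/scene0.png

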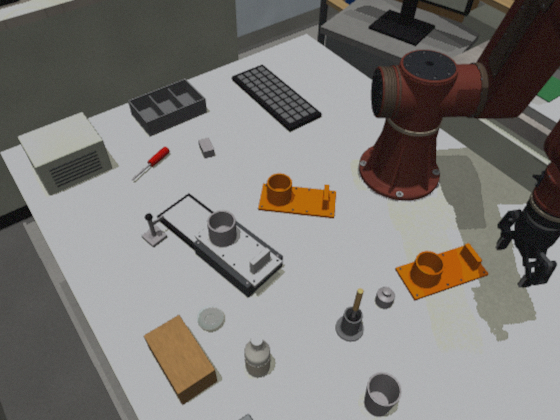

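View pics/side0.png

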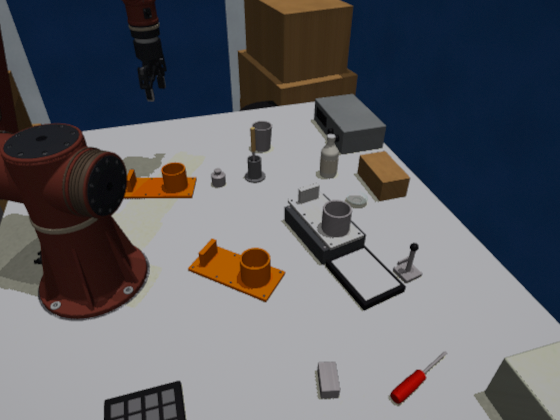

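```bash
cat > h.py <<'E'
import numpy as np,cv2
from rig import arm
from scipy.spatial.transform import Rotation as Ro
C={"scene":([[485.7292,0,273.8253],[0,485.7292,212.0325],[0,0,1]],[[-0.8121,0.5835,0.0096],[0.4431,0.6273,-0.6404],[-0.3797,-0.5158,-0.768]],[0.3878,-0.1283,1.5163]),
"side":([[429.8102,0,278.2072],[0,429.8102,211.9816],[0,0,1]],[[0.9591,-0.2829,0.0014],[-0.1766,-0.6024,-0.7784],[0.221,0.7463,-0.6278]],[-0.4469,0.157,1.0489])}
C={k:tuple(np.array(x,float) for x in v) for k,v in C.items()}
def atz(c,u,v,z):
    K,R,t=C[c];d=R.T@np.linalg.solve(K,[u,v,1]);o=-R.T@t;return o+d*(z-o[2])/d[2]
def proj(c,X):
    K,R,t=C[c];p=K@(R@np.array(X)+t);return p[:2]/p[2]
def tri(uv): # dict cam->pix
    A=[];b=[]
    for c,(u,v) in uv.items():
        K,R,t=C[c];P=K@np.c_[R,t]
        for r,w in((0,u),(1,v)):
            q=P[r]-w*P[2];A.append(q[:3]);b.append(-q[3])
    return np.linalg.lstsq(np.array(A),np.array(b),rcond=None)[0]
HE=np.array([[0.0007,-0.9651,-0.2619,0.0659],[1,0.0004,0.0013,0.0004],[-0.0011,-0.2619,0.9651,-0.1421],[0,0,0,1]])
F,CX,CY=325.1923,278.1067,206.2672
def wray(s,u,v):
    x,y=u-CX,v-CY;r=np.hypot(x,y);th=r/F
    d=np.array([np.sin(th)*x/r,np.sin(th)*y/r,np.cos(th)])
    R=Ro.from_quat(s["ee_rot"]).as_matrix()
    return R@HE[:3,3]+s["tool_pos"],R@HE[:3,:3]@d
def wz(s,u,v,z):
    o,d=wray(s,u,v);return o+d*(z-o[2])/d[2]
def wproj(s,X):
    R=Ro.from_quat(s["ee_rot"]).as_matrix()
    c=HE[:3,:3].T@(R.T@(np.array(X)-s["tool_pos"])-HE[:3,3])
    th=np.arctan2(np.hypot(c[0],c[1]),c[2]);n=np.hypot(c[0],c[1])
    return np.array([CX+F*th*c[0]/n,CY+F*th*c[1]/n])
E
python3 - <<'E'
import cv2,numpy as np
a=cv2.imread("pics/scene0.png");b=cv2.imread("pics/side0.png")
def cr(i,x,y,k,w=400,h=300): return cv2.resize(i[y:y+int(h/k),x:x+int(w/k)],(w,h),interpolation=cv2.INTER_CUBIC)
o=np.vstack([np.hstack([cr(a,138,186,2.667),cr(b,280,176,2.667)]),np.hstack([cr(a,320,280,5),cr(b,215,120,5)])])
cv2.imwrite("pics/crop1.png",o)
from h import *
print("pot base scene",atz("scene",350,328,0.0),"side",atz("side",255,176,0))
print("brush top tri",tri({"scene":(360,289),"side":(253.5,128)}))
E
```

```text
pot base scene [0.47675151 0.31423487 0.        ] side [0.48002565 0.31283591 0.        ]
brush top tri [0.47768143 0.30997064 0.17497226]
```

View pics/crop1.png

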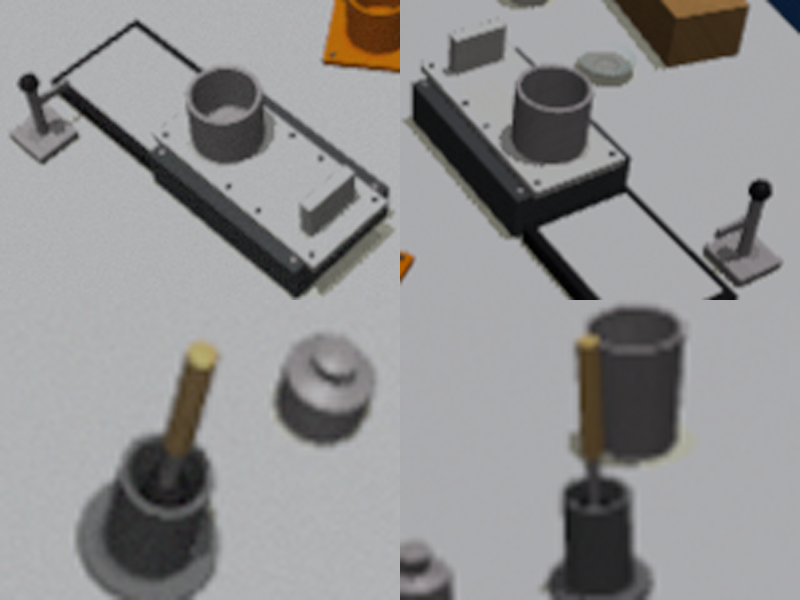

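```bash
python3 - <<'E'
from h import *
S=lambda x,y:(138+x/2.667,186+y/2.667)
D=lambda x,y:(280+(x-400)/2.667,176+y/2.667)
def p(n,s=None,d=None,z=0):
    o=[n]
    if s:o.append(atz("scene",*S(*s),z)[:2].round(4))
    if d:o.append(atz("side",*D(*d),z)[:2].round(4))
    if s and d:o.append(tri({"scene":S(*s),"side":D(*d)}).round(4))
    print(*o)
p("rim",(226.5,96),(552.5,87),.125)
p("bar top",(328,191),(477,32),.105)
p("tip",(68,86),(717,235),.055)
p("plate outer A",(152,130),(628,157),.06)
p("plate outer B",None,(525,193),.06)
p("plate inner ",(388,208),None,.06); p("plate inner2 ",(300,266),(418,65),.06)
p("panel outer",(137,22),None,.02);p("panel outer2",(55,82),(735,295),.02)
p("pointer base",(42,134),(742,258),.0)
p("ball",(29,83),(760,190),.1)
E
```

```text
rim [ 0.5994 -0.0514] [ 0.5983 -0.0626] [ 0.5992 -0.0558  0.12  ]
bar top [0.5753 0.0811] [0.571  0.0648] [0.5736 0.0761 0.0971]
tip [ 0.6982 -0.2058] [ 0.6963 -0.2171] [ 0.6981 -0.2117  0.049 ]
plate outer A [ 0.6581 -0.1042] [ 0.6627 -0.1065] [ 0.66   -0.1054  0.0599]
plate outer B [ 0.5518 -0.1248]
plate inner  [0.5231 0.1039]
plate inner2  [0.6257 0.1084] [0.5156 0.0853] [0.5761 0.1037 0.0244]
panel outer [ 0.5862 -0.2719]
panel outer2 [ 0.6983 -0.2473] [ 0.6984 -0.2577] [ 0.6989 -0.2531  0.0147]
pointer base [ 0.7366 -0.209 ] [ 0.7397 -0.2048] [ 0.7374 -0.207   0.0028]
ball [ 0.7383 -0.1939] [ 0.729  -0.2165] [ 0.7366 -0.2052  0.0876]
```

Candidates: silver plate on the riser, scene (222,240), versus orange plates (298,195) and (442,270). The silver one with the light panel and pointer next to it is the one meant, and the crop confirms it. The brush is in its dark pot at scene (350,320). I'm moving over the brush now.

```bash
python3 -m inch '[[0,0,0.4,0.64,-0.41,0.08,1],[0,0,0.4,0.64,-0.41,0.08,1],[0,0,0.4,0.64,-0.41,0.08,1],[0,0,0.4,0.64,-0.41,0.08,1],[0,0,0.4,0.64,-0.41,0.08,1]]'
python3 -m inch '[[0,0,0,0,0,0,1],[0,0,0,0,0,0,1],[0,0,0,0,0,0,1]]'
python3 - <<'E'
from h import *
s=arm.sense();d=arm.capture("wrist");cv2.imwrite("pics/w1.png",d["img"])
print(np.round(s["q"],3),np.round(s["tool_pos"],4),np.round(s["ee_rot"],3),s["time"])
for l in["brush","brush_grip","pot_floor"]:print(l,[(np.round(b["bbox"]).tolist(),round(b["confidence"],2)) for b in arm.boxes_of("wrist",l)][:3])
E
```

```text
time: 2.12
tool_pos: [0.4703, 0.3167, 0.2625]
ee_rot: [-0.096, 0.995, 0.0, 0.0]
force: [-0.3, 0.7, 0.9]
gripper_width: 1.0
time: 2.5
tool_pos: [0.4676, 0.3186, 0.262]
ee_rot: [-0.096, 0.995, 0.0, -0.0]
force: [0.8, 0.3, -0.1]
gripper_width: 0.997
[0.469 0.356 0.021 1.236 0.    0.277] [0.4676 0.3186 0.262 ] [-0.096  0.995  0.    -0.   ] 2.5
brush [([260.0, 178.0, 22.0, 55.0], 0.58)]
brush_grip [([258.0, 174.0, 24.0, 58.0], 0.66), ([248.0, 155.0, 53.0, 56.0], 0.62)]
pot_floor [([249.0, 156.0, 51.0, 56.0], 0.59)]
```

View pics/w1.png

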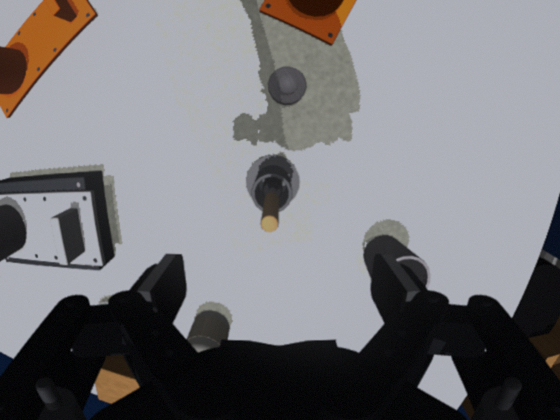

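```bash
python3 - <<'E'
from h import *
s=arm.sense()
print("top",wz(s,270,224,.176),"rim",wz(s,274,188,.07),"foot",wz(s,273,182,.004), wproj(s,[.4676,.3186,.176]))
for a,b in(((68,205),(68,270)),):
  pass
print("bar top",wz(s,68,235,.105))
E
```

```text
top [0.47847523 0.31520138 0.176     ] rim [0.47352941 0.31607619 0.07      ] foot [0.4800974  0.31531578 0.004     ] [277.33878672 210.9675613 ]
bar top [0.56253459 0.0921008  0.105     ]
```

```bash
python3 -m inch '[[0,0,0,0.026,-0.01,0,1],[0,0,0,0.026,-0.01,-0.12,1],[0,0,0,0.026,-0.01,-0.24,1],[0,0,0,0.026,-0.01,-0.36,1],[0,0,0,0.026,-0.01,-0.36,1]]'
python3 -m inch '[[0,0,0,0,0,0,-1],[0,0,0,0,0,0,-1],[0,0,0,0,0,0,-1],[0,0,0,0,0,0,-1],[0,0,0,0,0,0,-1]]'
python3 -m inch '[[0,0,0,0,0,0,-1],[0,0,0,0,0,0,-1],[0,0,0,0,0,0,-1],[0,0,0,0,0,0,-1],[0,0,0,0,0,0,-1]]'
python3 - <<'E'
from h import *
s=arm.sense();print(np.round(s["tool_pos"],4),s["force"],s["torque"],s["gripper_width"],s["joint_velocities"])
E
```

```text
time: 3.32
tool_pos: [0.4771, 0.3125, 0.1152]
ee_rot: [-0.095, 0.995, -0.001, -0.003]
force: [-0.2, 0.1, 0.9]
gripper_width: 1.003
time: 3.95
tool_pos: [0.4797, 0.3142, 0.119]
ee_rot: [-0.095, 0.995, 0.0, 0.001]
force: [-1.0, 0.6, 6.5]
gripper_width: 0.148
time: 4.58
tool_pos: [0.4797, 0.3141, 0.119]
ee_rot: [-0.095, 0.995, 0.0, 0.001]
force: [0.7, -0.8, 6.7]
gripper_width: 0.143
[0.4797 0.3141 0.119 ] [ 0.69525925 -0.76631582  6.65772258] [-0.13389941  0.13455659  0.01163534] 0.1433404541139951 [ 0.00067443 -0.00021495 -0.00049041  0.00032445 -0.00018843  0.00019632]
```

```bash
python3 -m inch '[[0,0,0,0,0,0.13,-1],[0,0,0,0,0,0.26,-1],[0,0,0,0,0,0.4,-1],[0,0,0,0,0,0.4,-1]]'
python3 -m inch '[[0,0,0,0.03,-0.14,0,-1],[0,0,0,0.06,-0.28,0,-1],[0,0,0,0.09,-0.42,0,-1],[0,0,0,0.12,-0.56,0,-1],[0,0,0,0.15,-0.7,0,-1]]'
python3 -m inch '[[0,0,0,0.02,-0.12,0,-1],[0,0,0,0.02,-0.15,0,-1],[0,0,0,0.02,-0.15,0,-1],[0,0,0,0.02,-0.15,0,-1],[0,0,0,0.02,-0.15,0,-1]]'
python3 - <<'E'
from h import *
s=arm.sense();d=arm.capture("wrist");cv2.imwrite("pics/w2.png",d["img"])
print(np.round(s["q"],3),np.round(s["tool_pos"],4),np.round(s["ee_rot"],3),s["time"],s["gripper_width"])
for l in["brush","brush_tip","cup_floor","plate_bar","pointer","riser"]:print(l,[(np.round(b["bbox"]).tolist(),round(b["confidence"],2)) for b in arm.boxes_of("wrist",l)][:3])
cv2.imwrite("pics/w2b.png",cv2.resize(d["img"],(800,600)))
E
```

```text
time: 5.08
tool_pos: [0.481, 0.3149, 0.2826]
ee_rot: [-0.095, 0.995, 0.001, 0.004]
force: [0.1, -0.3, -1.2]
gripper_width: 0.143
time: 5.7
tool_pos: [0.5387, 0.0321, 0.277]
ee_rot: [-0.095, 0.995, 0.0, -0.001]
force: [1.0, -0.2, -1.5]
gripper_width: 0.145
time: 6.32
tool_pos: [0.547, -0.0248, 0.2781]
ee_rot: [-0.096, 0.995, 0.0, -0.0]
force: [0.2, 1.1, 0.3]
gripper_width: 0.145
[-0.179  0.314  0.002  1.259  0.    -0.371] [ 0.547  -0.0248  0.2781] [-0.096  0.995  0.    -0.   ] 6.325 0.14520692090062337
brush [([259.0, 190.0, 42.0, 153.0], 0.79)]
brush_tip [([260.0, 186.0, 39.0, 157.0], 0.79)]
cup_floor [([193.0, 173.0, 190.0, 97.0], 0.82), ([497.0, 0.0, 62.0, 72.0], 0.79), ([176.0, 0.0, 169.0, 80.0], 0.63)]
plate_bar [([496.0, 0.0, 63.0, 74.0], 0.91), ([179.0, 0.0, 166.0, 86.0], 0.65), ([197.0, 174.0, 185.0, 92.0], 0.57)]
pointer [([106.0, 256.0, 51.0, 50.0], 0.73)]
riser [([98.0, 156.0, 272.0, 106.0], 0.78), ([417.0, 290.0, 48.0, 36.0], 0.44), ([489.0, 156.0, 49.0, 44.0], 0.31)]
```

View pics/w2b.png

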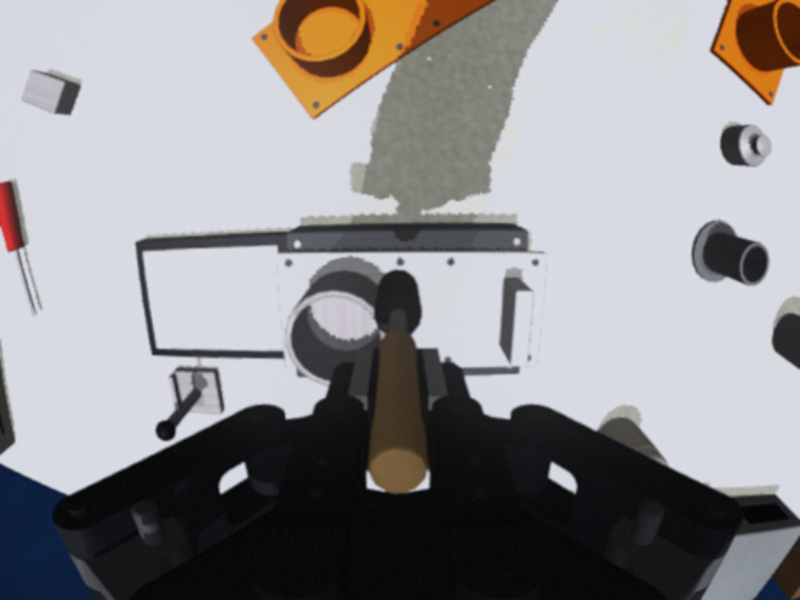

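```bash
python3 - <<'E'
from h import *
s=arm.sense()
w=lambda x,y,z:wz(s,x*.7,y*.7,z).round(4)
print("rim c",w(335,338,.125),"L",w(285,340,.125),"T",w(335,290,.125))
print("bar",w(525,321,.105))
A,B=w(278,252,.06),w(545,254,.06);print(A,B,B-A,np.degrees(np.arctan2(*(B-A)[[1,0]])))
A,B=w(290,229,.05),w(525,227,.05);print("riser",A,B,np.degrees(np.arctan2(*(B-A)[[1,0]])))
print("panel outer",w(138,242,.02),w(153,354,.02),"tip",w(199,358,.055),"ball",w(166,431,.095))
print("foot",wproj(s,s["tool_pos"]-[0,0,.113])/.7)
E
```

```text
rim c [ 0.599  -0.0583  0.125 ] L [ 0.6076 -0.0926  0.125 ] T [ 0.5656 -0.0634  0.125 ]
bar [0.5681 0.0744 0.105 ]
[ 0.5616 -0.1198  0.06  ] [0.5217 0.0925 0.06  ] [-0.0399  0.2123  0.    ] 100.6440953910583
riser [ 0.5431 -0.1148  0.05  ] [0.5045 0.0734 0.05  ] 101.59067720723434
panel outer [ 0.5847 -0.2737  0.02  ] [ 0.6989 -0.2519  0.02  ] tip [ 0.6724 -0.1844  0.055 ] ball [ 0.733  -0.2008  0.095 ]
foot [396.01440705 288.99928279]
```

```bash
python3 -m inch '[[0,0,0,0.13,-0.082,0,-1],[0,0,0,0.13,-0.082,0,-1],[0,0,0,0.13,-0.082,-0.12,-1],[0,0,0,0.13,-0.082,-0.22,-1],[0,0,0,0.13,-0.082,-0.22,-1]]'
python3 -m inch '[[0,0,0,0,0,-0.02,-1],[0,0,0,0,0,-0.028,-1],[0,0,0,0,0,-0.028,-1]]'
```

```text
time: 7.3
tool_pos: [0.5967, -0.0583, 0.1877]
ee_rot: [-0.095, 0.995, 0.001, -0.003]
force: [-0.7, 0.9, 0.3]
gripper_width: 0.152
time: 7.68
tool_pos: [0.5995, -0.059, 0.1797]
ee_rot: [-0.095, 0.995, -0.0, 0.001]
force: [-0.3, 0.4, -1.2]
gripper_width: 0.147
```

```bash
python3 -m inch '[[0,0,0,0,0,-0.006,-1],[0,0,0,0,0,-0.006,-1]]';python3 -m inch '[[0,0,0,0,0,-0.003,-1],[0,0,0,0,0,-0.003,-1]]'
```

```text
time: 7.92
tool_pos: [0.6, -0.0591, 0.178]
ee_rot: [-0.095, 0.995, -0.0, 0.001]
force: [-1.2, -0.4, 7.9]
gripper_width: 0.143
time: 8.18
tool_pos: [0.6005, -0.0591, 0.1779]
ee_rot: [-0.095, 0.995, -0.001, 0.002]
force: [-2.0, 1.3, 16.0]
gripper_width: 0.144
```

```bash
python3 -m inch '[[0,0,0,0,0,0.1,-1],[0,0,0,0,0,0.157,-1],[0,0,0,0,0,0.157,-1],[0,0,0,0,0,0.157,-1]]'
python3 -m inch '[[0,0,0,0,0,-0.08,-1],[0,0,0,0,0,-0.145,-1],[0,0,0,0,0,-0.157,-1],[0,0,0,0,0,-0.157,-1]]'
python3 -m inch '[[0,0,0,0,0,0.1,-1],[0,0,0,0,0,0.157,-1],[0,0,0,0,0,0.157,-1],[0,0,0,0,0,0.157,-1]]'
```

```text
time: 8.68
tool_pos: [0.5987, -0.0588, 0.2372]
ee_rot: [-0.095, 0.995, 0.0, -0.0]
force: [0.5, -0.2, -0.1]
gripper_width: 0.145
time: 9.18
tool_pos: [0.599, -0.0589, 0.1752]
ee_rot: [-0.095, 0.995, -0.0, 0.0]
force: [-0.9, -0.5, 9.4]
gripper_width: 0.146
time: 9.68
tool_pos: [0.5983, -0.0588, 0.2363]
ee_rot: [-0.095, 0.995, 0.0, -0.001]
force: [-0.0, -0.3, -0.4]
gripper_width: 0.147
```

```bash
python3 -m inch '[[0,0,0,0,0,0.11,-1],[0,0,0,0,0,0.11,-1],[0,0,0,-0.04,0.12,0.11,-1],[0,0,0,-0.08,0.26,0.11,-1],[0,0,0,-0.12,0.4,0.11,-1]]'
python3 -m inch '[[0,0,0,-0.045,0.14,0,-1],[0,0,0,-0.09,0.28,0,-1],[0,0,0,-0.135,0.42,0,-1],[0,0,0,-0.179,0.53,0,-1],[0,0,0,-0.179,0.53,0,-1]]'
python3 -m inch '[[0,0,0,0,0,0,-1],[0,0,0,0,0,0,-1]]'
python3 - <<'E'
from h import *
s=arm.sense();p=s["tool_pos"];print(p.round(4) if hasattr(p,"round") else p, (np.array([.479,.3143,.22])-p)/.4)
E
```

```text
time: 10.3
tool_pos: [0.5498, 0.1024, 0.2801]
ee_rot: [-0.095, 0.996, 0.0, -0.001]
force: [1.9, 0.9, -1.3]
gripper_width: 0.145
time: 10.92
tool_pos: [0.4774, 0.3155, 0.28]
ee_rot: [-0.097, 0.995, -0.0, -0.001]
force: [-0.9, -0.6, -0.4]
gripper_width: 0.147
time: 11.18
tool_pos: [0.4798, 0.312, 0.2814]
ee_rot: [-0.094, 0.996, -0.0, -0.0]
force: [0.7, 0.1, -0.7]
gripper_width: 0.145
[0.4798 0.312  0.2814] [-0.00203769  0.00578094 -0.15360638]
```

```bash
python3 -m inch '[[0,0,0,-0.002,0.006,-0.1,-1],[0,0,0,-0.002,0.006,-0.2,-1],[0,0,0,-0.002,0.006,-0.3,-1],[0,0,0,-0.002,0.006,-0.39,-1],[0,0,0,-0.002,0.006,-0.39,-1]]'
python3 -m inch '[[0,0,0,0,0,-0.01,-1],[0,0,0,0,0,-0.015,-1],[0,0,0,0,0,-0.015,-1]]'
```

```text
time: 11.8
tool_pos: [0.4773, 0.3136, 0.1238]
ee_rot: [-0.094, 0.996, -0.001, -0.002]
force: [0.5, -0.5, -0.5]
gripper_width: 0.144
time: 12.18
tool_pos: [0.4792, 0.3157, 0.1209]
ee_rot: [-0.095, 0.995, 0.0, 0.001]
force: [-0.7, -0.7, -0.4]
gripper_width: 0.142
```

```bash
python3 -m inch '[[0,0,0,0,0,-0.008,-1],[0,0,0,0,0,-0.008,-1]]'; python3 -m inch '[[0,0,0,0,0,-0.005,-1],[0,0,0,0,0,-0.005,-1]]'
```

```text
time: 12.42
tool_pos: [0.4786, 0.3155, 0.1168]
ee_rot: [-0.095, 0.995, -0.0, -0.0]
force: [0.7, 0.7, -0.4]
gripper_width: 0.145
time: 12.68
tool_pos: [0.4794, 0.3158, 0.1162]
ee_rot: [-0.095, 0.995, 0.0, 0.001]
force: [-2.1, -1.0, 12.3]
gripper_width: 0.144
```

```bash
python3 -m inch '[[0,0,0,0,0,0,1],[0,0,0,0,0,0,1],[0,0,0,0,0,0,1],[0,0,0,0,0,0,1],[0,0,0,0,0,0,1]]'
python3 -m inch '[[0,0,0,0,0,0.1,1],[0,0,0,0,0,0.22,1],[0,0,0,0,0,0.36,1],[0,0,0,0,0,0.36,1],[0,0,0,0,0,0.36,1]]'
python3 - <<'E'
from h import *
d=arm.capture("scene");s=arm.sense();i=d["img"]
e=arm.capture("side")["img"]
cr=lambda i,x,y,k,w=400,h=300: cv2.resize(i[y:y+int(h/k),x:x+int(w/k)],(w,h),interpolation=cv2.INTER_CUBIC)
cv2.imwrite("pics/c3.png",np.hstack([cr(i,310,270,4),cr(e,215,115,4)]))
p=s["tool_pos"];y=np.radians(10.7)
print(p.round(4),s["gripper_width"],"jaw",Ro.from_quat(s["ee_rot"]).as_matrix()[:,1].round(4))
print("to bar",(np.array([.569,.0755,.225])-p)/.4)
E
```

```text
time: 13.3
tool_pos: [0.4787, 0.3155, 0.1148]
ee_rot: [-0.095, 0.995, -0.0, -0.0]
force: [0.5, -0.0, 0.1]
gripper_width: 0.999
time: 13.92
tool_pos: [0.4786, 0.3154, 0.2586]
ee_rot: [-0.095, 0.995, -0.0, -0.0]
force: [0.7, 0.5, -0.5]
gripper_width: 0.998
[0.4782 0.3152 0.2579] 0.9976160835455842 jaw [-1.893e-01  9.819e-01 -4.000e-04]
to bar [ 0.22700383 -0.59925447 -0.08214423]
```

View pics/c3.png

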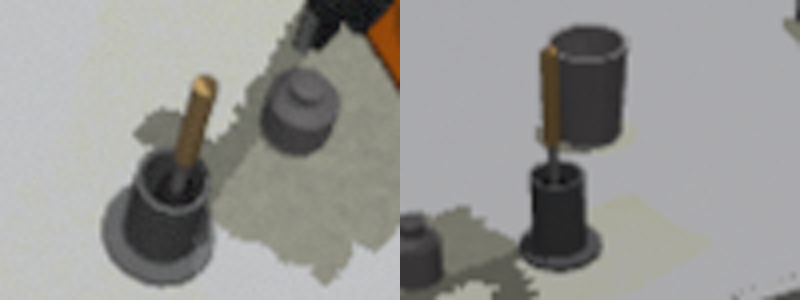

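The brush stands in its pot in both views: scene crop (175,200), side crop (555,200). Next I'm going to the bar.

```bash
python3 -m inch '[[0,0,0,0.05,-0.13,-0.02,1],[0,0,0,0.1,-0.26,-0.04,1],[0,0,0,0.15,-0.4,-0.06,1],[0,0,0,0.19,-0.52,-0.08,1],[0,0,0,0.227,-0.6,-0.08,1]]'
python3 -m inch '[[0,0,0,0,0,0,1],[0,0,0,0,0,0,1]]'
python3 - <<'E'
from h import *
s=arm.sense();d=arm.capture("wrist");cv2.imwrite("pics/w4.png",cv2.resize(d["img"],(800,600)))
print(s["tool_pos"].round(4),s["ee_rot"].round(4))
for c in [[.569,.0755,.105]]:print(wproj(s,c)/.7)
E
```

```text
time: 14.65
tool_pos: [0.5688, 0.0732, 0.2249]
ee_rot: [-0.094, 0.996, 0.0, -0.002]
force: [0.1, 0.2, 0.3]
gripper_width: 0.997
time: 14.9
tool_pos: [0.5688, 0.0758, 0.226]
ee_rot: [-0.095, 0.995, 0.0, -0.001]
force: [0.4, 0.0, -0.0]
gripper_width: 1.0
[0.5688 0.0758 0.226 ] [-9.500e-02  9.955e-01  2.000e-04 -9.000e-04]
[395.34392115 286.18176537]
```

View pics/w4.png

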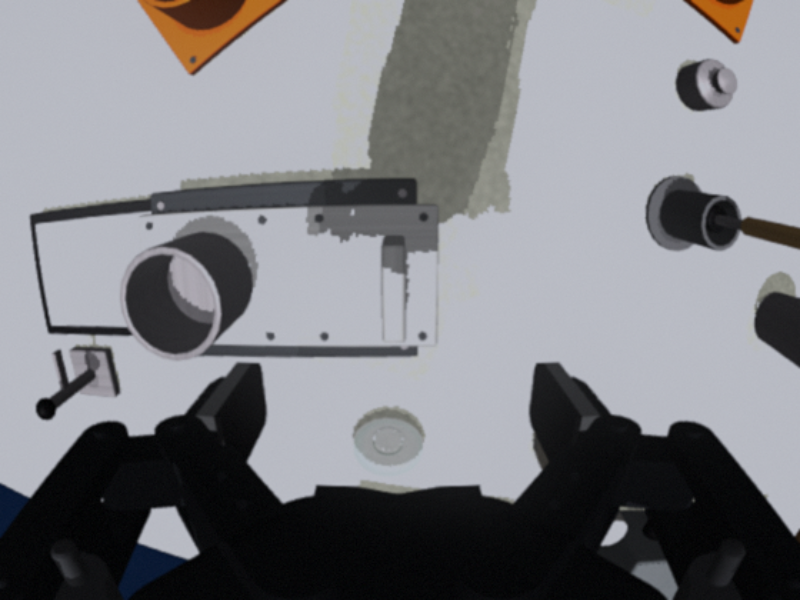

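The bar top is centred at (394,289) against a predicted (395,286), so I'm well aligned. Going down to grip it.

```bash
python3 -m inch '[[0,0,0,0,-0.001,-0.13,1],[0,0,0,0,-0.001,-0.26,1],[0,0,0,0,-0.001,-0.36,1],[0,0,0,0,-0.001,-0.39,1],[0,0,0,0,-0.001,-0.39,1]]'
python3 -m inch '[[0,0,0,0,0,0,-1],[0,0,0,0,0,0,-1],[0,0,0,0,0,0,-1],[0,0,0,0,0,0,-1],[0,0,0,0,0,0,-1]]'
python3 -m inch '[[0,0,0,0,0,0,-1],[0,0,0,0,0,0,-1],[0,0,0,0,0,0,-1],[0,0,0,0,0,0,-1]]'
python3 - <<'E'
from h import *
s=arm.sense();print(s["tool_pos"].round(4),s["force"].round(2),s["torque"].round(3),s["gripper_width"],Ro.from_quat(s["ee_rot"]).as_matrix().round(4).tolist())
E
```

```text
time: 15.58
tool_pos: [0.5693, 0.0758, 0.0711]
ee_rot: [-0.096, 0.995, 0.0, -0.0]
force: [0.0, 1.0, 0.2]
gripper_width: 0.997
time: 16.2
tool_pos: [0.5701, 0.0747, 0.0715]
ee_rot: [-0.095, 0.995, -0.0, 0.001]
force: [-0.1, -1.7, 4.7]
gripper_width: 0.151
time: 16.7
tool_pos: [0.5701, 0.0747, 0.0715]
ee_rot: [-0.095, 0.995, -0.0, 0.001]
force: [0.7, -2.6, 6.2]
gripper_width: 0.157
[0.5701 0.0747 0.0715] [ 0.65 -2.56  6.16] [-0.342  0.048  0.114] 0.15669626250753999 [[-0.982, -0.1891, 0.0012], [-0.1891, 0.982, -0.0006], [-0.0011, -0.0008, -1.0]]
```

```bash
python3 -m inch '[[0,0,0,0.006,-0.031,0,-1],[0,0,0,0.012,-0.062,0,-1],[0,0,0,0.018,-0.094,0,-1],[0,0,0,0.024,-0.126,0,-1]]'
python3 -m inch '[[0,0,0,0.006,-0.031,0,-1],[0,0,0,0.012,-0.062,0,-1],[0,0,0,0.018,-0.092,0,-1],[0,0,0,0.0225,-0.118,0,-1],[0,0,0,0.0225,-0.118,0,-1]]'
python3 - <<'E'
from h import *
s=arm.sense();print(s["tool_pos"].round(4),s["ee_rot"].round(4),s["force"].round(2),s["torque"].round(3))
a,b,w=[arm.capture(c)["img"] for c in("scene","side","wrist")]
for n,i in zip(("scene","side","wrist"),(a,b,w)):cv2.imwrite(f"pics/{n}5.png",i)
cr=lambda i,x,y,k,w=400,h=300: cv2.resize(i[y:y+int(h/k),x:x+int(w/k)],(w,h),interpolation=cv2.INTER_CUBIC)
cv2.imwrite("pics/c5.png",np.vstack([np.hstack([cr(a,140,190,5),cr(b,350,215,5)]),np.hstack([cr(a,140,170,2.5),cr(w,0,120,2)])]))
E
```

```text
time: 17.2
tool_pos: [0.5794, 0.026, 0.0715]
ee_rot: [-0.096, 0.995, 0.001, 0.001]
force: [-1.2, 8.2, 6.5]
gripper_width: 0.158
time: 17.82
tool_pos: [0.5887, -0.0225, 0.0715]
ee_rot: [-0.095, 0.995, 0.0, 0.001]
force: [-0.1, 0.1, 6.4]
gripper_width: 0.157
[ 0.5887 -0.0225  0.0715] [-9.500e-02  9.955e-01  4.000e-04  6.000e-04] [-0.14  0.06  6.37] [0.092 0.11  0.032]
```

View pics/c5.png

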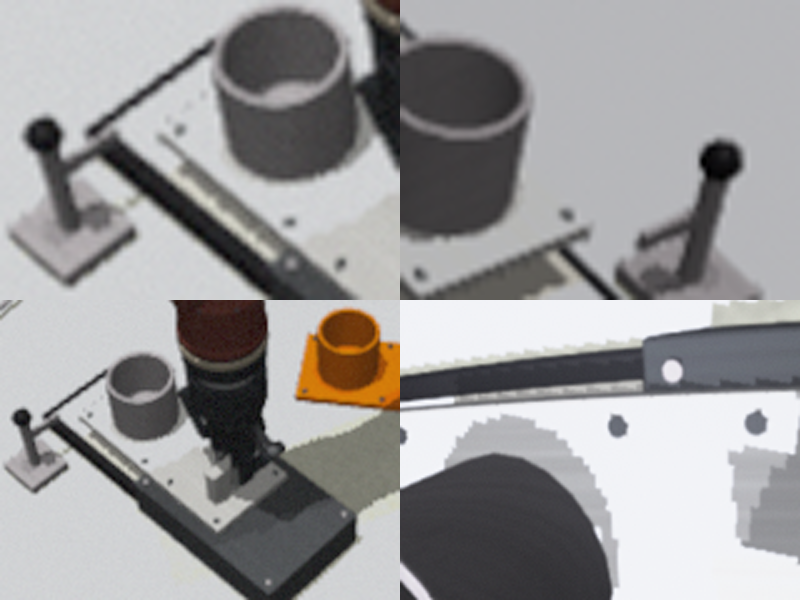

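```bash
python3 - <<'E'
from h import *
o=np.array([.1875,-.982]);a=lambda p:(p[:2]@o).round(4)
S=lambda x,y:(140+x/5,190+y/5); D=lambda x,y:(350+(x-400)/5,215+y/5)
for n,c,t,z1,e,z2 in(("scene","scene",S(114,136),.056,S(158,134),.06),("side","side",D(640,242),.055,D(589,230),.06)):
    T=atz(c,*t,z1);E=atz(c,*e,z2);print(n,T.round(4),E.round(4),"remaining",a(T)-a(E))
print(tri({"scene":S(114,136),"side":D(640,242)}),tri({"scene":S(158,134),"side":D(589,230)}))
end=np.array([.5887,-.0225])+.190*o+.05*np.array([.982,.1875]);print("end corner by kin",end)
E
```

```text
scene [ 0.6983 -0.2093  0.056 ] [ 0.6793 -0.1936  0.06  ] remaining 0.019100000000000006
side [ 0.6955 -0.2145  0.055 ] [ 0.6731 -0.2049  0.06  ] remaining 0.013600000000000001
[ 0.69734041 -0.21227979  0.05227235] [ 0.6774407  -0.19909263  0.05311937]
end corner by kin [ 0.673425 -0.199705]
```

```bash
python3 -m inch '[[0,0,0,0.003,-0.015,0,-1],[0,0,0,0.0055,-0.0285,0,-1],[0,0,0,0.0055,-0.0285,0,-1]]'
python3 - <<'E'
from h import *
s=arm.sense();print(s["tool_pos"].round(4),s["force"].round(2),s["torque"].round(3))
a,b=[np.mean([arm.capture(c)["img"] for _ in range(3)],axis=0).astype(np.uint8) for c in("scene","side")]
for n,i in zip(("scene","side"),(a,b)):cv2.imwrite(f"pics/{n}6.png",i)
cr=lambda i,x,y,k,w=400,h=400: cv2.resize(i[y:y+int(h/k),x:x+int(w/k)],(w,h),interpolation=cv2.INTER_CUBIC)
cv2.imwrite("pics/c6.png",np.hstack([cr(a,144,195,8),cr(b,372,240,8)]))
E
```

```text
time: 18.35
tool_pos: [0.5907, -0.0328, 0.0716]
ee_rot: [-0.095, 0.995, 0.001, 0.001]
force: [-0.8, 5.6, 8.4]
gripper_width: 0.158
[ 0.5907 -0.0328  0.0716] [-0.76  5.58  8.42] [1.013 0.208 0.063]
```

View pics/c6.png

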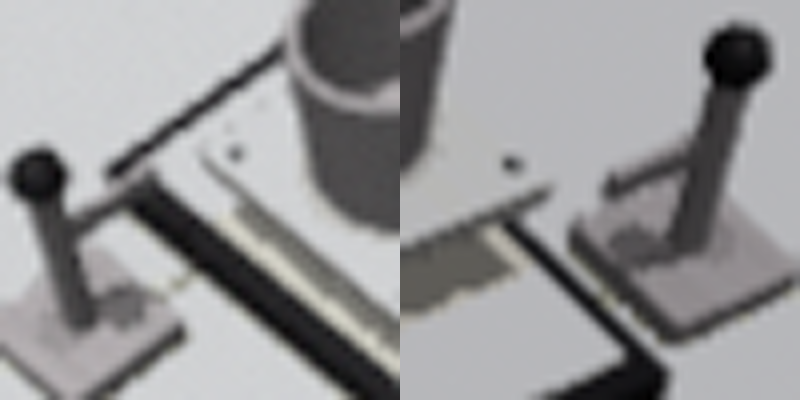

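```bash
python3 - <<'E'
from h import *
o=np.array([.1875,-.982]);a=lambda p:p[:2]@o
S=lambda x,y:(144+x/8,195+y/8); D=lambda x,y:(372+(x-400)/8,240+y/8)
for z in(.053,.055,.057,.06):
  print(z,"scene tip",atz("scene",*S(150,180),z).round(4),(a(atz("scene",*S(150,180),z))-a(atz("scene",*S(203,152),.06))).round(4),
   "side tip",atz("side",*D(608,188),z).round(4),(a(atz("side",*D(608,188),z))-a(atz("side",*D(550,186),.06))).round(4))
T=tri({"scene":S(150,180),"side":D(608,188)});E=tri({"scene":S(203,152),"side":D(550,186)});print(T,E,a(T)-a(E))
# predicted pixels of plate if end is .19 from TCP
s=arm.sense();X=np.array([.982,.1875,0]);O=np.array([*o,0])
c=np.array([*s["tool_pos"][:2],0])+.19*O
for z in(.05,.06):
  p=c+.05*X+[0,0,z];print("pred corner",z,(proj("scene",p)-[144,195])*8,(proj("side",p)-[372,240])*8+[400,0])
E
```

```text
0.053 scene tip [ 0.6982 -0.2109  0.053 ] 0.0085 side tip [ 0.6966 -0.2131  0.053 ] 0.0035
0.055 scene tip [ 0.6987 -0.2093  0.055 ] 0.007 side tip [ 0.6953 -0.2148  0.055 ] 0.0049
0.057 scene tip [ 0.6991 -0.2076  0.057 ] 0.0055 side tip [ 0.694  -0.2164  0.057 ] 0.0063
0.06 scene tip [ 0.6999 -0.2051  0.06  ] 0.0032 side tip [ 0.6921 -0.2189  0.06  ] 0.0084
[ 0.69771921 -0.21198696  0.05154083] [ 0.67864635 -0.20959975  0.05553655] 0.005920407580221776
pred corner 0.05 [212.31884289 157.2962475 ] [536.02606524 202.50422349]
pred corner 0.06 [207.80117946 138.59625624] [541.61785115 178.50760852]
```

```bash
python3 -m inch '[[0,0,0,0.002,-0.01,0,-1],[0,0,0,0.003,-0.016,0,-1],[0,0,0,0.003,-0.016,0,-1],[0,0,0,0.003,-0.016,0,-1]]'
python3 - <<'E'
from h import *
s=arm.sense();print(s["tool_pos"].round(4),s["ee_rot"].round(4),s["force"].round(2),s["torque"].round(3))
a,b=[np.mean([arm.capture(c)["img"] for _ in range(3)],axis=0).astype(np.uint8) for c in("scene","side")]
cr=lambda i,x,y,k,w=400,h=400: cv2.resize(i[y:y+int(h/k),x:x+int(w/k)],(w,h),interpolation=cv2.INTER_CUBIC)
A=cr(a,144,195,8);B=cr(b,372,240,8);A0,B0=A.copy(),B.copy()
# line through the tip parallel to the riser's x, z=.055
X=np.array([.982,.1875,0])
for c,im,t,off in(("scene",A,(144+150/8,195+180/8),(144,195)),("side",B,(372+208/8,240+188/8),(372,240))):
    T=atz(c,*t,.055)
    q=[tuple(int(v) for v in ((proj(c,T+k*X)-off)*8)) for k in(.02,-.09)]
    cv2.line(im,*q,(0,0,255),1)
cv2.imwrite("pics/c7.png",np.hstack([A,B]))
E
```

```text
time: 19.15
tool_pos: [0.5918, -0.0387, 0.0716]
ee_rot: [-0.096, 0.995, 0.001, 0.001]
force: [-1.5, 8.1, 8.6]
gripper_width: 0.157
[ 0.5918 -0.0387  0.0716] [-9.570e-02  9.954e-01  1.400e-03  6.000e-04] [-1.5   8.07  8.59] [1.421 0.342 0.025]
```

View pics/c7.png

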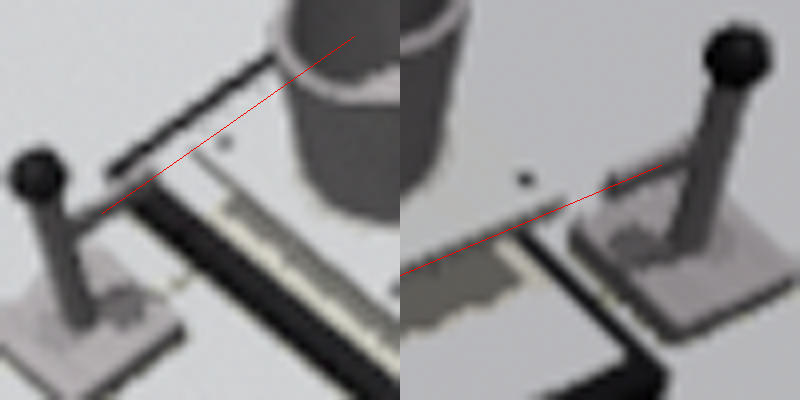

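```bash
python3 - <<'E'
from h import *
a,b=[np.mean([arm.capture(c)["img"] for _ in range(6)],axis=0) for c in("scene","side")]
def cr(i,x,y,k=16,w=400,h=500):
    p=i[y:y+int(h/k)+1,x:x+int(w/k)];p=255*np.clip((p-40)/190,0,1)**1.6
    return cv2.resize(p.astype(np.uint8),(w,int(h)),interpolation=cv2.INTER_CUBIC)
cv2.imwrite("pics/c8.png",np.hstack([cr(a,152,202,h=512),cr(b,382,252,h=512)]))
E
```

```text
(no output)
```

View pics/c8.png

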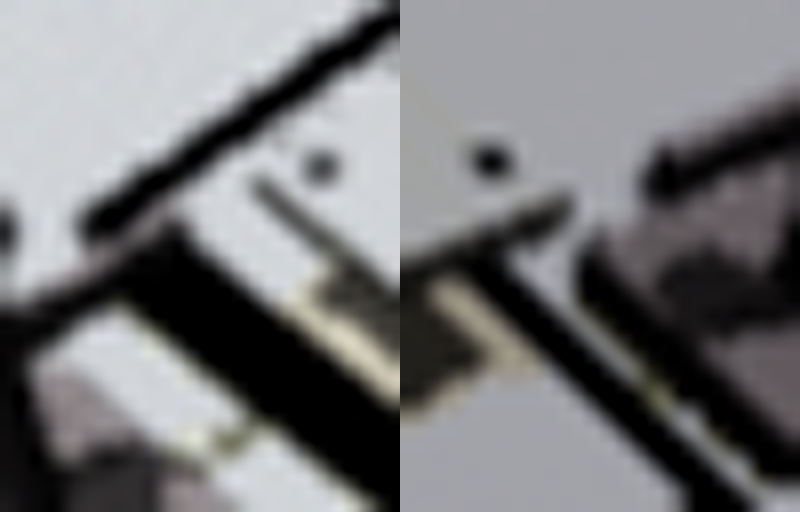

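```bash
python3 - <<'E'
from h import *
o=np.array([.1875,-.982]);a=lambda p:p[:2]@o
S=lambda x,y:(152+x/16,202+y/15.5); D=lambda x,y:(382+(x-400)/16,252+y/15.5)
for z in(.055,.057,.059):
  print(z,a(atz("scene",*S(163,214),z))-a(atz("scene",*S(252,186),.055)),a(atz("scene",*S(163,214),z))-a(atz("scene",*S(257,173),.06)))
print("side",a(atz("side",*D(660,178),.055))-.002-a(atz("side",*D(572,204),.055)))
E
```

```text
0.055 0.0058315416597022884 0.007936704013441265
0.057 0.004289006114667537 0.006394168468406514
0.059 0.0027464705696326197 0.004851632923371596
side -0.00042375524088789085
```

```bash
python3 - <<'E'
from h import *
q=lambda v:np.array(v)/np.linalg.norm(v)
w2={"tool_pos":np.array([.5470,-.0248,.2781]),"ee_rot":q([-.0955,.9954,0,0])}
w4={"tool_pos":np.array([.5688,.0758,.2260]),"ee_rot":q([-.0950,.9955,.0002,-.0009])}
I2=cv2.resize(cv2.imread("pics/w2.png"),None,fx=1,fy=1);I4=cv2.resize(cv2.imread("pics/w4.png"),(560,420),interpolation=cv2.INTER_AREA)
X=np.array([.982,.1875,0]);O=np.array([.1875,-.982,0])
now=np.array([.5918,-.0387,0])+.19*O; ini=np.array([.5701,.0747,0])+.19*O
k=8;P=[]
for s,im,base,cen in((w2,I2,now,.09),(w2,I2,ini,-.02),(w4,I4,now,.09),(w4,I4,ini,-.045)):
    z=.055 if base is now else .06
    c=wproj(s,base+cen*X+[0,0,z]).astype(int)-[25,18]
    t=cv2.resize(im[c[1]:c[1]+37,c[0]:c[0]+50],(400,296),interpolation=cv2.INTER_CUBIC)
    for d,col in((0,(0,200,0)),(.004,(255,0,0))):
        L=np.array([(wproj(s,base+d*O+u*X+[0,0,z])-c+.5)*8 for u in np.linspace(cen-.04,cen+.04,9)]).astype(int)
        cv2.polylines(t,[L],False,col,1)
    P.append(t)
cv2.imwrite("pics/c9.png",np.vstack([np.hstack(P[:2]),np.hstack(P[2:])]))
E
```

```text
(no output)
```

View pics/c9.png

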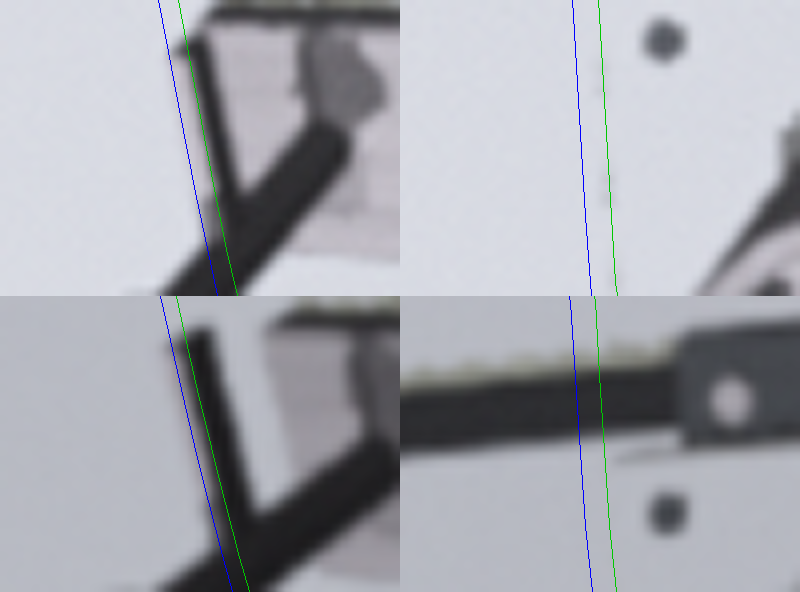

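```bash
python3 -m inch '[[0,0,0,0.0006,-0.003,0,-1],[0,0,0,0.0006,-0.003,0,-1],[0,0,0,0.0006,-0.003,0,-1],[0,0,0,0.0006,-0.003,0,-1]]'
python3 - <<'E'
from h import *
s=arm.sense();print(s["tool_pos"].round(4),s["ee_rot"].round(4),s["force"].round(2),s["torque"].round(3),s["gripper_width"],s["time"])
for c in("scene","side"):
    arm.capture(c);print(c,[(np.round(b["bbox"]).tolist(),round(b["confidence"],2)) for b in arm.boxes_of(c,"brush")][:2])
print(arm.sign_off())
E
```

```text
time: 20.55
tool_pos: [0.5919, -0.0396, 0.0716]
ee_rot: [-0.096, 0.995, 0.002, 0.001]
force: [-1.1, 9.3, 9.5]
gripper_width: 0.159
[ 0.5919 -0.0396  0.0716] [-9.580e-02  9.954e-01  1.600e-03  6.000e-04] [-1.07  9.3   9.47] [1.735 0.365 0.051] 0.1589593625536837 20.55
scene [([351.0, 287.0, 14.0, 34.0], 0.79)]
side [([254.0, 127.0, 3.0, 33.0], 0.53)]
the job is handed in; nothing more can be done
None
```

The job is handed in at about 20.6 s of the 61 s allowed, with the gripper still holding the plate. I'm confident in everything except the plate's final alignment, which is only good to a few millimetres.

- **Brushing:** I made two full strokes in the cup. The force reading showed contact with the floor both times (16 N and 9 N), and the brush came back up to about the rim after each.
- **Brush return:** It stands back in its pot, seen in both the scene and side pictures. I only moved the plate after that.
- **Plate slide:** I gripped the bar and slid the plate about 116 mm straight out. It stayed at constant height, and the tool tilted by at most about 0.2°. The last readings were about 9.5 N vertically and 9.3 N along the slide.
- **Alignment with the pointer:** The checks disagreed here. Just before the last 1 mm nudge, the side camera and one wrist view put the plate's end within 1 mm of the pointer tip. Another wrist view put it about 2 mm short, and the scene camera about 3 to 6 mm short. I did not take another close look after the nudge, so I expect 1 to 2 mm of error, with 3 to 5 mm short possible.

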